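# Release the eccentric cam and push the mould slide home

### The arm

A 7-joint arm with a two-finger parallel gripper is mounted at the origin on a cart in front of the work surface, level with it; the furniture and walls round the work are solid. World frame = base frame: x ahead of the robot, y to its left, z up, the work surface at z = 0. Lengths are in mm, angles in degrees, forces in N, time in s.
With the tool pointing down it reaches from about 425 to 800 mm from the base axis. Payload 8.3 kg.
Tool frame: the origin (TCP) lies at the very end of the fingers, on their centre line; the grasp point (between the pads) lies 19 mm behind it (ctrl.hold_point_z is the distance from the TCP to the grasp point, in mm); z points along the fingers, y is the line along which they close (so a half turn about z gives the same grasp; the last joint's range is limited). The gripper opens to 85 mm and grips with 20 to 120 N. Pads are 22 mm wide; open, the fingers measure 114 mm over their backs; the gripper's body (76 mm by 85 mm) begins 54 mm behind the grasp point. The pads swing forward as they close: fully open they stand 13 mm farther back than shut.
Start: joints at [-74.593, 21.967, 0.94, 78.501, -0.361, 79.538, -2.664], TCP at [203.539, 590.91, 231.279] pointing down, gripper open.
Joint ranges: [-169.22, 169.22], [-14.56, 117.87], [-87.37, 89.26], [10.42, 133.3], [-82.24, 262.24], [0.94, 117.77], [-172.7, 172.7]. Speed limits (degrees/s): [136.94, 136.94, 172.46, 172.46, 180, 180, 180].

### API

Orientations are given as [roll, pitch, yaw] about the fixed x, y, z axes, in that order (R = Rz(yaw) Ry(pitch) Rx(roll)).
In Python, from bench import get_state, imaging, ticket, ctrl gives the robot as it stands.
- The arm moves only by the tool arm_command, never from a script. Its argument "increments" is a list of rows, each an object of numbers: "grip": the closure, from 0 (fully open) to 1 (shut); "x", "y", "z": the shift along the tool's x, y, z in cm; "wx", "wy", "wz": the turn, a rotation vector about the tool's x, y, z in degrees. In form: [{"grip": .., "x": .., "y": .., "z": .., "wx": .., "wy": .., "wz": ..}, ...]. A call has 1 to 5 rows; each row is the pose to reach, as a shift and turn from the pose commanded when the call began, along the tool's axes at that moment; what a row does not reach only later rows make up. A row lasts 1/8 s, in which the tool goes at most 62.5 mm and 10.7 degrees, less where a joint would pass 70% of its speed; a pose out of reach is approached as far as the arm can. A call with a gripper value outside its range is refused whole. The fingers move at their own pace and stop on an object; "newtons" is the grip in N (left out, the last holds). Time passes only in rows, so rows that repeat a pose let the fingers close. It gives the time, the measured TCP pose, the force, the opening and the grip force at its end, in the units of the state.
- get_state(): the state, without advancing time (a new reading comes with each control period).
- imaging.read_camera(name): name is "side" or "top" or "wrist"; returns a dict with "frame" (420x560x3 uint8, red, green, blue), "intrinsics" (3x3 intrinsics, pixels), "R" (3x3) and "t" (3): a world point X has camera coordinates R X + t. Camera axes: x right, y down, z forward; pixel columns grow to the right and rows downward; lengths in mm; the calibration is good to about 2 mm. A picture is of the moment at which its call begins. There is no depth.
- ticket.finish_job(): hands the job in; it is judged then, once.
The state is a dict: "time": time; "joint_positions": joint angles; "joint_velocities": joint speeds; "joint_efforts": joint torques, N m; "ee_pos": TCP position; "eef_rot": TCP orientation; "wrist_force": force on the tool from outside, world axes, zero at the start; "ft_torque": the same for the moment, N m; "width": finger opening in mm; "finger_force": force on a finger pad.
Only numpy, scipy, OpenCV 4.12 (cv2) and the standard library are available. Lean on these libraries where they do the work, as an engineer would, in place of code of your own. Each camera call takes 0.05 s, during which the arm holds its last target. There are 200 camera calls.

### The job

On the sliding mould fixture the eccentric cam stands in the way of the slide. First push the cam's lever round with your fingertips until the cam's low point faces the slide's nose (the lever then points straight away from the slide, along its travel), and only then push the slide forward by its upright push plate until it is fully home against the end stops. The mould half rides along in its pocket: do not touch or lift it, leave the other things on the bench where they are, and leave the cam at its low point.

Things in the scene. Friction and masses are not known exactly. Their poses are not given: they have to be found in the camera images.
- fixture: Grey steel base plate 230 x 104 x 8 mm, fixed to the bench, carrying the slide (rear) and the cam (front); origin: centre of its underside, z up, its x axis is the slide's forward direction (from the push plate toward the cam), y to the left of it. Two guide rails along its sides (outer faces at y = +-51 mm) and two end stops (x = 16 to 28 mm, |y| = 30 to 51 mm) rise to 26 mm above the bench.
- slide (a joint): Travel of the aluminium slide in m along the fixture's +x: 0 = fully back, 0.045 = fully home (its shoulders meet the end stops). It starts at 0, has about 2 N of friction and stays where it is left. Unless the cam is at its low point its nose (44 mm wide, at cam height) hits the cam before it is home.
- push_face (a point): Point on the rear (-x) face of the slide's upright push plate, mid-width, 40 mm above the bench; moves with the slide. The plate is 40 mm wide (along fixture y), 8 mm thick, from 10 to 60 mm above the bench; push it toward fixture +x. At the start it stands at the rear edge of the base plate.
- mould_half: Loose square aluminium mould half, 56 x 56 mm, 13 mm thick with two pins to 24 mm, 0.1 kg; origin: centre of its underside (its axes are turned 12 degrees from its sides), lying in the slide's pocket (top of the pins about 42 mm above the bench).
- pocket (a point): Centre of the slide's pocket floor, 18 mm above the bench, under the mould half; axes as the fixture's; moves with the slide. The pocket is 66 x 66 mm with lips 5 mm high.
- cam (a joint): Angle of the eccentric cam in rad: 0 = low point facing the slide's nose, lever pointing along the fixture's +x (straight away from the slide); it grows as the lever turns clockwise seen from above. Stops at -0.6 and 2.3; starts between 1.2 and 2.0, so the lever must be pushed counter-clockwise. It has about 0.25 N m of friction and stays where it is left.
- cam_pivot (a point): Axis of the cam's upright pivot, 36 mm above the bench (65 mm forward of the fixture's origin). The cam is a round steel disc 64 mm in diameter, 10 to 24 mm above the bench, its centre 15 mm off the pivot on the lever's side; the low point is the rim on the side away from the lever, 17 mm from the pivot.
- lever_post (a point): Axis of the upright round finger post at the end of the cam's lever, 52 mm above the bench; 70 mm from the pivot. The post is 16 mm in diameter and stands from 24 to 66 mm above the bench; the lever bar below it is 14 mm wide, 24 to 30 mm above the bench. Push the post sideways.
- small_mould: Bystander: small loose brass two-part mould block 44 x 50 x 32 mm standing on the bench; origin: centre of its underside.
- brass_half: Bystander: small loose brass mould insert 34 x 39 x 22 mm with two pins; origin: centre of its underside.
- ball_vise: Obstacle: the fixed dark round ball vise near the rear end of the fixture, foot 160 mm across, 140 mm high; the foot's centre is 29 mm nearer the robot (-x) and 10 mm to the right (-y) of its origin. Keep the hand clear of it.
- motor_box: Obstacle: fixed grey control box, about 120 x 110 mm, 64 mm high, beyond the front end of the fixture; origin: about the middle of its underside.
- wax_pot: Bystander: loose jar 53 mm in diameter, 66 mm high, with a red lid; origin: centre of its underside.
Mind the look-alikes: they are no part of the job. What is shaped like the mould_half but orange is not meant.

How it is judged (in metres and radians):
On the way, in this order (a step that is already met when the one before it is completed fails the run):
1. the cam is at its low point (within 0.3 rad) while the slide still stands back (less than 10 mm forward) (value of joint cam between -0.3 and 0.3 rad and value of joint slide below 0.01 m), for 0.2 s.
2. the slide is fully home with the cam at its low point (value of joint cam between -0.3 and 0.3 rad and value of joint slide above 0.0425 m), for 0.2 s.
At the end, for the whole second after the job is handed in: the slide is within 2.5 mm of fully home, the cam within 0.3 rad of its low point, both at rest, and the mould half lies flat in its pocket (within 10 mm of its centre, not raised 5 mm) (all of step 2 and velocity of joint slide below 0.005 m/s and velocity of joint cam between -0.05 and 0.05 rad/s and horizontal distance between mould_half and pocket below 0.01 m and z of mould_half in the frame of pocket below 0.005 m and angle between mould_half's own z axis and vertical below 0.1 rad and linear speed of mould_half below 0.01 m/s); the robot touches nothing.
It fails at once if the fingers touch the mould half (more than 1 N) (contact force between the fingers and mould_half above 1 N).
It fails at once if the mould half is lifted or comes out of its pocket (z of mould_half in the frame of pocket above 0.01 m or horizontal distance between mould_half and pocket above 0.015 m).
It fails at once if a bystander is moved more than 15 mm or lifted (distance of any of small_mould, brass_half, wax_pot from where it was at the start of the episode above 0.015 m).
It also fails if it takes over 48 s, if anything falls off the work surface, if the arm or the gripper's body presses on something with over 40 N, if the wrist force passes 120 N, or if a joint passes its speed limit or range.

## Working session

There is one attempt and no reset: what is moved stays moved. The work goes in short steps, Python scripts to look and compute and a tool call to move; the robot and the scene stay as the last step left them, time stands still between calls to the robot, and variables do not carry over. Pictures are saved under pics/ and viewed, at most 12 in all, crops included, and the job is handed in when it is done.

Besides the shell and the picture viewer there is one more tool, called after "Emit:" as name([rows], argument=value, ...), one row to a line, values as JSON. arm_command: Moves the arm, as the interface text tells. Its arguments: {"type":"object","properties":{"increments":{"type":"array","items":{"type":"object","properties":{"grip":{"type":"number"},"x":{"type":"number"},"y":{"type":"number"},"z":{"type":"number"},"wx":{"type":"number"},"wy":{"type":"number"},"wz":{"type":"number"}}}},"newtons":{"type":"number"}},"required":["increments"]}

```bash
mkdir -p pics
cat > h.py <<'E'
import numpy as np, cv2
from bench import get_state, imaging, ticket, ctrl
def shot(n,f):
    c=imaging.read_camera(n); cv2.imwrite(f'pics/{f}.png',c['frame'][:,:,::-1]); np.savez(f'pics/{f}.npz',**c); return c
def ray(c,u,v,z):
    K=np.array(c['intrinsics']);R=np.array(c['R']);t=np.array(c['t']).ravel()
    o=-R.T@t; d=R.T@np.linalg.inv(K)@[u,v,1]; return o+d*(z-o[2])/d[2]
def proj(c,X):
    K=np.array(c['intrinsics']);p=K@(np.array(c['R'])@np.array(X)+np.array(c['t']).ravel()); return p[:2]/p[2]
E
python3 - <<'E'
from h import *
for n in('top','side'):
    c=shot(n,n+'0'); print(n,-np.array(c['R']).T@np.array(c['t']).ravel())
print(get_state())
E
```

```text
top [ 400.98228358 -173.70494397 1362.59634498]
side [609.044549   884.48896068 700.47697587]
{'time': 0.1, 'joint_positions': array([-74.59288526,  22.0139709 ,   0.93938658,  78.55438291,
        -0.3602971 ,  79.53903455,  -2.66486284]), 'joint_velocities': array([ 0.03585754, -0.03754669, -0.06108948, -0.05389377, -0.00419046,
        0.10012135,  0.06879031]), 'joint_efforts': array([ 3.10919298e-03, -6.29127717e+01,  8.47974569e-01, -3.72764575e+01,
        1.69809849e-02,  1.04101613e-02,  3.94806278e-06]), 'ee_pos': array([203.42522946, 590.48765131, 230.34771786]), 'eef_rot': array([-1.79895505e+02,  2.77201733e-03,  1.60991053e+02]), 'wrist_force': array([-0.61482529,  0.60901022,  0.00955034]), 'ft_torque': array([-0.01528113,  0.00852757, -0.03021008]), 'finger_force': 0.0, 'width': 85.3037727965789}
```

View pics/top0.png

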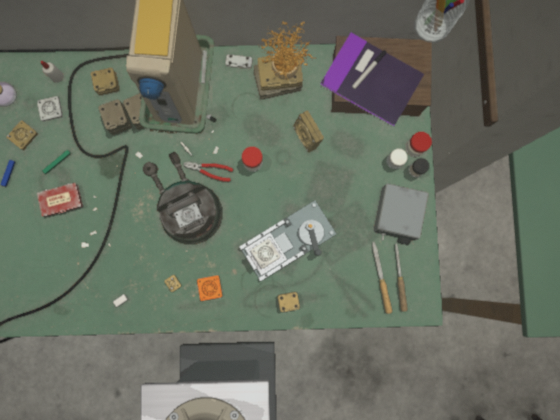

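View pics/side0.png

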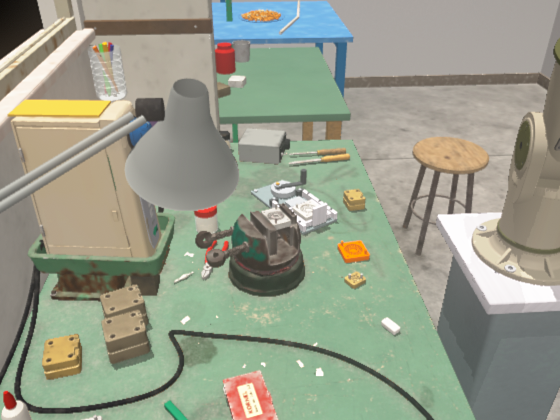

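The top view shows the fixture at about (287,240), with the push plate end at about (247,258) and the cam at (312,232). The lever points down-right to about (316,250). The vise is at (188,212), the box at (402,212), and the orange look-alike at (208,288). Next I'll crop in closer.

Run:
```python
from h import *
c=dict(np.load('pics/top0.npz'))
f=c['frame'][180:330,215:355,::-1]
cv2.imwrite('pics/crop.png',cv2.resize(f,None,fx=5,fy=4*1.0 if 0 else 4,interpolation=cv2.INTER_CUBIC) if 0 else cv2.resize(f,None,fx=4,fy=4,interpolation=cv2.INTER_CUBIC))
s=dict(np.load('pics/side0.npz'))
cv2.imwrite('pics/crop2.png',cv2.resize(s['frame'][150:250,230:390,::-1],None,fx=5,fy=5,interpolation=cv2.INTER_CUBIC))
for p in[(205,415),(287,240),(252,157),(288,302),(188,212)]:print(p,ray(c,*p,0).round())
```

```text
(205, 415) [72. -0.  0.]
(287, 240) [ 503. -216.    0.]
(252, 157) [ 724. -130.    0.]
(288, 302) [ 344. -214.    0.]
(188, 212) [582.  39.   0.]
```

View pics/crop.png

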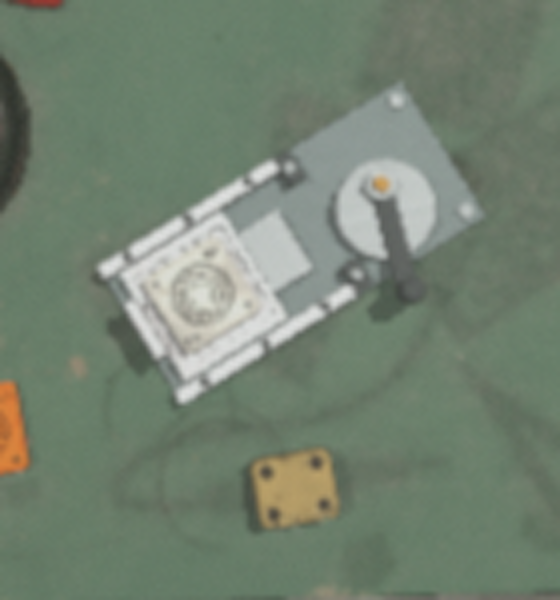

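View pics/crop2.png

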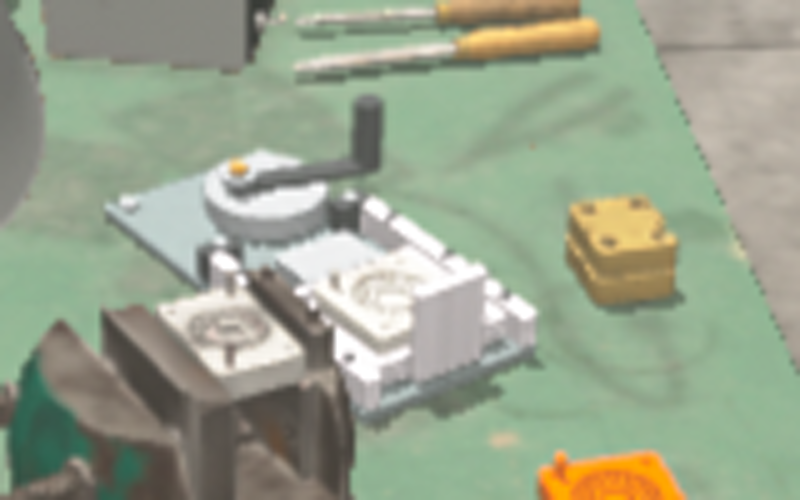

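The crop shows the pivot cap at (380,184), the lever post top at (412,287), the base's front corners at (401,84) and (482,214), and the push plate's top edge running roughly from (132,282) to (172,353). The side view confirms the upright plate and the post.

```bash
cat >> h.py <<'E'
def fix():
    c=dict(np.load('pics/top0.npz')); q=lambda u,v,z: ray(c,215+(u+.5)/4-.5,180+(v+.5)/4-.5,z)[:2]
    return c,q
E
python3 - <<'E'
from h import *
c,q=fix(); s=dict(np.load('pics/side0.npz'))
fl,fr=q(401,84,8),q(482,214,8); piv=q(380,184,36); post=q(411,288,66)
print('fl fr',fl,fr,np.linalg.norm(fl-fr)); w=(fl-fr); print('yaw from edge',np.degrees(np.arctan2(w[1],w[0]))-90)
rl,rr=q(102,270,26),q(183,398,26); print('rail ends',rl,rr,np.linalg.norm(rl-rr),'len',np.linalg.norm((fl+fr)/2-(rl+rr)/2))
d=(fl+fr)/2-(rl+rr)/2; print('yaw axis',np.degrees(np.arctan2(d[1],d[0])))
print('piv',piv,'post',post,np.linalg.norm(post-piv))
yaw=np.arctan2(d[1],d[0]); e=np.array([np.cos(yaw),np.sin(yaw)]);n=np.array([-e[1],e[0]])
o=((fl+fr)/2+(rl+rr)/2)/2; print('o',o,'piv-o',(piv-o)@e,(piv-o)@n)
l=post-piv; print('cam',np.arctan2(l@e,l@n)-np.pi/2+0, np.degrees(yaw)-np.degrees(np.arctan2(l[1],l[0])))
for u,v in[(132,282),(172,353)]:
    p=q(u,v,60);print('plate',p,(p-o)@e,(p-o)@n)
S=lambda u,v,z: ray(s,230+(u+.5)/5-.5,150+(v+.5)/5-.5,z)[:2]
print('side: post',S(368,98,66),'piv',S(237,167,36))
for u,v in[(295,490)]: print('brass',q(u,v,32))
print('box',ray(c,402,212,64), ray(c,380,235,64),ray(c,383,186,64))
print('vise',ray(c,188,212,0))
E
```

```text
fl fr [ 602.83336292 -290.85421613] [ 517.02007279 -340.23069105] 99.0048334167584
yaw from edge -60.084124320587875
rail ends [485.71198818 -96.12366686] [ 404.02979197 -145.62917534] 95.51322708381578 len 226.1254247345035
yaw axis -59.41512336009983
piv [ 535.16689701 -273.04149703] post [ 467.54292192 -287.7691221 ] 69.20913918670729
o [ 502.39880396 -218.20943734] piv-o 63.87649509096721 0.3099459007926981
cam -4.3930207074884535 108.29845414733667
plate [ 475.71404175 -116.44257982] -101.18626786430977 28.8081415584805
plate [ 431.55369086 -140.17691687] -103.22335193055619 -21.284828353053378
side: post [ 466.70164844 -289.06605978] piv [ 535.22015669 -274.81615184]
brass [ 345.4007901  -214.25030166]
box [ 560.8709243  -501.57886192   64.        ] [ 504.92017993 -444.11723377   64.        ] [ 627.408981   -457.47381177   64.        ]
vise [581.89538978  39.13833523   0.        ]
```

```bash
cat >> h.py <<'E'
def plan(calls,start=None):
    """calls: list of lists of (x,y,z,yaw); prints rows in tool axes (cm, deg)"""
    if start is None:
        s=get_state(); start=[*s['ee_pos'],s['eef_rot'][2]]
    P=np.array(start,float)
    for k in calls:
        a=np.radians(P[3]); X=np.array([np.cos(a),np.sin(a)]);Y=np.array([np.sin(a),-np.cos(a)])
        for w in k:
            d=np.array(w[:2])-P[:2]; wz=-((w[3]-P[3]+180)%360-180)
            print(dict(x=round(d@X/10,1),y=round(d@Y/10,1),z=round((P[2]-w[2])/10,1),wz=round(wz)))
        print('--'); P=np.array(k[-1],float)
E
python3 - <<'E'
from h import *
plan([[(500,300,231,161)],[(510,0,231,130)],[(461,-257,150,102)]],[203.5,590.9,231.3,161])
E
```

```text
{'x': np.float64(-37.5), 'y': np.float64(-17.9), 'z': np.float64(0.0), 'wz': 0}
--
{'x': np.float64(-10.7), 'y': np.float64(-28.0), 'z': np.float64(0.0), 'wz': 31}
--
{'x': np.float64(-16.5), 'y': np.float64(-20.3), 'z': np.float64(8.1), 'wz': 28}
--
```

Emit:
arm_command([
  {"grip": 1,"x": -37.5,"y": -17.9},
  {"grip": 1,"x": -37.5,"y": -17.9},
  {"grip": 1,"x": -37.5,"y": -17.9},
  {"grip": 1,"x": -37.5,"y": -17.9},
  {"grip": 1,"x": -37.5,"y": -17.9},
], newtons=20)

```text
schema error: expected keys grip, x, y, z, wx, wy, wz
```

Run:
```python
from h import *
s=get_state();print(s['time'],s['ee_pos'],s['eef_rot'],s['width'])
plan([[(510,100,231,140)]]);plan([[(461,-257,150,102)]],(510,100,231,140))
```

```text
0.1 [203.42522946 590.48765131 230.34771786] [-1.79895505e+02  2.77201733e-03  1.60991053e+02] 85.3037727965789
{'x': np.float64(-45.0), 'y': np.float64(-36.4), 'z': np.float64(-0.1), 'wz': 21}
--
{'x': np.float64(-19.2), 'y': np.float64(-30.5), 'z': np.float64(8.1), 'wz': 38}
--
```

All keys are needed in every row.

Emit:
arm_command([
  {"grip": 1,"x": -37.5,"y": -17.9,"z": 0,"wx": 0,"wy": 0,"wz": 0},
  {"grip": 1,"x": -37.5,"y": -17.9,"z": 0,"wx": 0,"wy": 0,"wz": 0},
  {"grip": 1,"x": -37.5,"y": -17.9,"z": 0,"wx": 0,"wy": 0,"wz": 0},
  {"grip": 1,"x": -37.5,"y": -17.9,"z": 0,"wx": 0,"wy": 0,"wz": 0},
  {"grip": 1,"x": -37.5,"y": -17.9,"z": 0,"wx": 0,"wy": 0,"wz": 0},
], newtons=20)

```text
time: 0.72
ee_pos: [427.4, 370.0, 231.0]
eef_rot: [-180.0, -0.0, 161.0]
wrist_force: [0.0, 0.8, -0.5]
width: 0.0
finger_force: 0.0
```

Run:
```python
from h import *
s=get_state();print(s['time'],s['ee_pos'],s['eef_rot'],s['width'])
plan([[(510,100,231,140)]]);plan([[(461,-257,150,102)]],(510,100,231,140))
```

```text
0.725 [427.36032213 370.03992402 231.03061691] [-1.79979718e+02 -1.59115271e-02  1.60999408e+02] 0.009877617676041337
{'x': np.float64(-16.6), 'y': np.float64(-22.8), 'z': np.float64(0.0), 'wz': 21}
--
{'x': np.float64(-19.2), 'y': np.float64(-30.5), 'z': np.float64(8.1), 'wz': 38}
--
```

Emit:
arm_command([
  {"grip": 1,"x": -16.6,"y": -22.8,"z": 0,"wx": 0,"wy": 0,"wz": 21},
  {"grip": 1,"x": -16.6,"y": -22.8,"z": 0,"wx": 0,"wy": 0,"wz": 21},
  {"grip": 1,"x": -16.6,"y": -22.8,"z": 0,"wx": 0,"wy": 0,"wz": 21},
  {"grip": 1,"x": -16.6,"y": -22.8,"z": 0,"wx": 0,"wy": 0,"wz": 21},
  {"grip": 1,"x": -16.6,"y": -22.8,"z": 0,"wx": 0,"wy": 0,"wz": 21},
])

```text
time: 1.35
ee_pos: [509.5, 97.8, 231.3]
eef_rot: [-180.0, 0.0, 139.7]
wrist_force: [-0.9, 1.4, 0.5]
width: -0.2
finger_force: 0.0
```

Emit:
arm_command([
  {"grip": 1,"x": -19.2,"y": -30.5,"z": 5,"wx": 0,"wy": 0,"wz": 38},
  {"grip": 1,"x": -19.2,"y": -30.5,"z": 5,"wx": 0,"wy": 0,"wz": 38},
  {"grip": 1,"x": -19.2,"y": -30.5,"z": 5,"wx": 0,"wy": 0,"wz": 38},
  {"grip": 1,"x": -19.2,"y": -30.5,"z": 5,"wx": 0,"wy": 0,"wz": 38},
  {"grip": 1,"x": -19.2,"y": -30.5,"z": 5,"wx": 0,"wy": 0,"wz": 38},
])

```text
time: 1.98
ee_pos: [466.3, -206.1, 188.1]
eef_rot: [180.0, -0.0, 101.9]
wrist_force: [1.4, -0.4, 0.0]
width: -0.0
finger_force: 0.0
```

Run:
```python
from h import *
s=get_state();print(s['time'],s['ee_pos'],s['eef_rot'],s['width'])
plan([[(461,-257,120,102)]]);plan([[(461,-257,38,102)]],(461,-257,120,102))
```

```text
1.975 [ 466.26105829 -206.09498708  188.06144583] [ 1.79982949e+02 -1.56807582e-02  1.01938109e+02] -0.018077052473577764
{'x': np.float64(-4.9), 'y': np.float64(-1.6), 'z': np.float64(6.8), 'wz': 0}
--
{'x': np.float64(0.0), 'y': np.float64(0.0), 'z': np.float64(8.2), 'wz': 0}
--
```

Emit:
arm_command([
  {"grip": 1,"x": -4.9,"y": -1.6,"z": 6.8,"wx": 0,"wy": 0,"wz": 0},
  {"grip": 1,"x": -4.9,"y": -1.6,"z": 6.8,"wx": 0,"wy": 0,"wz": 0},
  {"grip": 1,"x": -4.9,"y": -1.6,"z": 6.8,"wx": 0,"wy": 0,"wz": 0},
])

```text
time: 2.35
ee_pos: [459.7, -256.4, 118.8]
eef_rot: [-179.8, -0.1, 101.8]
wrist_force: [0.3, 0.4, -0.2]
width: -0.0
finger_force: 0.0
```

Run:
```python
from h import *
s=get_state();print(s['time'],s['ee_pos'],s['eef_rot'])
a=shot('top','t1')['frame'][180:330,215:355,::-1]; b=shot('wrist','w1')['frame'][:,:,::-1]
a=cv2.resize(a,(392,420),interpolation=cv2.INTER_CUBIC);b=cv2.resize(b,(400,300)); o=np.zeros((420,792,3),np.uint8);o[:,:392]=a;o[:300,392:]=b
cv2.imwrite('pics/m1.png',o)
```

```text
2.35 [ 459.7034385  -256.41569834  118.81013251] [-1.79787141e+02 -6.71486796e-02  1.01837300e+02]
```

View pics/m1.png

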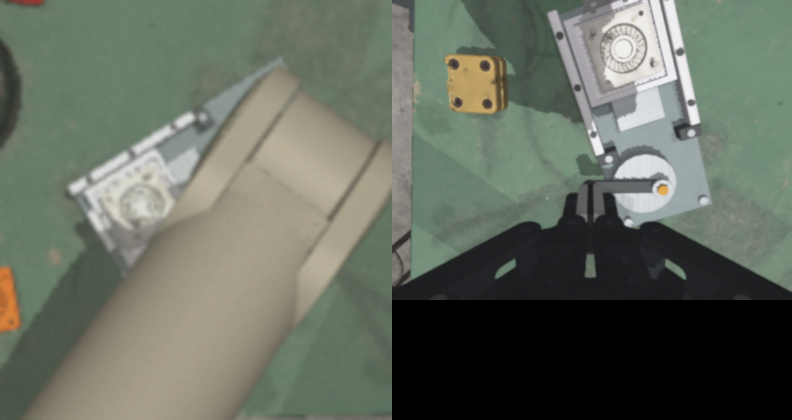

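The wrist view shows the lever bar running from the pivot cap (662,189) to its end at (590,185), just past the fingertips. The post is hidden behind the fingers. I'll check this against projections of the measured points.

Run:
```python
from h import *
c=dict(np.load('pics/w1.npz'))
m=lambda X:(proj(c,X)*400/560+[392,0]).round(0)
print('piv',m((535,-274,36)),'bar end',m((467,-288.5,30)),'post top',m((467,-288.5,66)),'tcp',m((459.7,-256.4,118.8)), -c['R'].T@c['t'])
```

```text
piv [662. 188.] bar end [589. 186.] post top [589. 204.] tcp [588. 197.] [ 446.22849712 -184.55380504  263.43392454]
```

Projections agree within about 1 px, so I'll descend and sweep along the arc.

```bash
cat >> h.py <<'E'
piv=np.array([535,-274.])
def W(th,d=19,z=38,k=.85):
    a=np.radians(th);u=np.array([np.cos(a),np.sin(a)]);t=np.array([-u[1],u[0]]); p=piv+70*u-d*t
    return (*p,z,102+k*(th+168))
E
python3 - <<'E'
from h import *
plan([[(461,-257,38,102)]])
T=np.array([-161,-154,-147,-140,-133])
plan([[W(-168,21)],*[[W(x) for x in T+35*i] for i in range(3)]],(461,-257,38,102))
E
```

```text
{'x': np.float64(-0.2), 'y': np.float64(-0.1), 'z': np.float64(8.3), 'wz': 0}
--
{'x': np.float64(-1.1), 'y': np.float64(-0.1), 'z': np.float64(0.0), 'wz': 0}
--
{'x': np.float64(-1.1), 'y': np.float64(-0.2), 'z': np.float64(0.0), 'wz': -6}
{'x': np.float64(-1.9), 'y': np.float64(-0.3), 'z': np.float64(0.0), 'wz': -12}
{'x': np.float64(-2.8), 'y': np.float64(-0.2), 'z': np.float64(0.0), 'wz': -18}
{'x': np.float64(-3.7), 'y': np.float64(-0.1), 'z': np.float64(0.0), 'wz': -24}
{'x': np.float64(-4.6), 'y': np.float64(0.2), 'z': np.float64(0.0), 'wz': -30}
--
{'x': np.float64(-0.9), 'y': np.float64(-0.1), 'z': np.float64(0.0), 'wz': -6}
{'x': np.float64(-1.8), 'y': np.float64(-0.1), 'z': np.float64(0.0), 'wz': -12}
{'x': np.float64(-2.6), 'y': np.float64(0.0), 'z': np.float64(0.0), 'wz': -18}
{'x': np.float64(-3.5), 'y': np.float64(0.2), 'z': np.float64(0.0), 'wz': -24}
{'x': np.float64(-4.3), 'y': np.float64(0.6), 'z': np.float64(0.0), 'wz': -30}
--
{'x': np.float64(-0.9), 'y': np.float64(-0.0), 'z': np.float64(0.0), 'wz': -6}
{'x': np.float64(-1.8), 'y': np.float64(0.1), 'z': np.float64(0.0), 'wz': -12}
{'x': np.float64(-2.6), 'y': np.float64(0.3), 'z': np.float64(0.0), 'wz': -18}
{'x': np.float64(-3.5), 'y': np.float64(0.6), 'z': np.float64(0.0), 'wz': -24}
{'x': np.float64(-4.3), 'y': np.float64(1.0), 'z': np.float64(0.0), 'wz': -30}
--
```

Emit:
arm_command([
  {"grip": 1,"x": -0.1,"y": -0.1,"z": 4,"wx": 0,"wy": 0,"wz": 0},
  {"grip": 1,"x": -0.1,"y": -0.1,"z": 8.2,"wx": 0,"wy": 0,"wz": 0},
  {"grip": 1,"x": -0.1,"y": -0.1,"z": 8.2,"wx": 0,"wy": 0,"wz": 0},
  {"grip": 1,"x": -1.2,"y": -0.2,"z": 8.2,"wx": 0,"wy": 0,"wz": 0},
])

```text
time: 2.95
ee_pos: [463.7, -267.4, 40.3]
eef_rot: [179.9, 0.0, 102.1]
wrist_force: [-0.1, -0.7, -0.1]
width: -0.2
finger_force: 0.0
```

Emit:
arm_command([
  {"grip": 1,"x": -1.1,"y": -0.2,"z": 0,"wx": 0,"wy": 0,"wz": -6},
  {"grip": 1,"x": -1.9,"y": -0.3,"z": 0,"wx": 0,"wy": 0,"wz": -12},
  {"grip": 1,"x": -2.8,"y": -0.2,"z": 0,"wx": 0,"wy": 0,"wz": -18},
  {"grip": 1,"x": -3.7,"y": -0.1,"z": 0,"wx": 0,"wy": 0,"wz": -24},
  {"grip": 1,"x": -4.6,"y": 0.2,"z": 0,"wx": 0,"wy": 0,"wz": -30},
])

```text
time: 3.58
ee_pos: [474.9, -312.5, 40.7]
eef_rot: [179.9, 0.1, 132.2]
wrist_force: [-0.3, 5.4, 0.4]
width: -0.0
finger_force: 2.1
```

Run:
```python
from h import *
s=get_state();print(s['time'],s['ee_pos'],s['eef_rot'],s['wrist_force'],W(-133))
T=np.array([-126,-119,-112,-105,-98])
plan([[W(x) for x in T]])
c=shot('wrist','w2');cv2.imwrite('pics/w2.png',c['frame'][:,:,::-1])
```

```text
3.575 [ 474.92333322 -312.4808482    40.69959402] [1.79875011e+02 6.78807408e-02 1.32247825e+02] [-0.26140414  5.36446627  0.39930902] (np.float64(473.3643944648609), np.float64(-312.23679027215445), 38, 131.75)
{'x': np.float64(-0.8), 'y': np.float64(-0.2), 'z': np.float64(0.3), 'wz': -5}
{'x': np.float64(-1.6), 'y': np.float64(-0.2), 'z': np.float64(0.3), 'wz': -11}
{'x': np.float64(-2.5), 'y': np.float64(-0.1), 'z': np.float64(0.3), 'wz': -17}
{'x': np.float64(-3.4), 'y': np.float64(0.1), 'z': np.float64(0.3), 'wz': -23}
{'x': np.float64(-4.2), 'y': np.float64(0.4), 'z': np.float64(0.3), 'wz': -29}
--
```

View pics/w2.png

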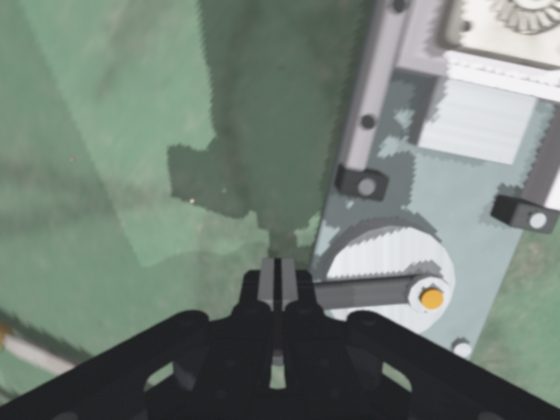

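The lever is turning: the bar runs from the cap at (431,298) to the fingers at (280,290), and the push force is about 5 N. I'll continue the sweep.

Emit:
arm_command([
  {"grip": 1,"x": -0.8,"y": -0.2,"z": 0.2,"wx": 0,"wy": 0,"wz": -5},
  {"grip": 1,"x": -1.6,"y": -0.2,"z": 0.2,"wx": 0,"wy": 0,"wz": -11},
  {"grip": 1,"x": -2.5,"y": -0.1,"z": 0.2,"wx": 0,"wy": 0,"wz": -17},
  {"grip": 1,"x": -3.4,"y": 0.1,"z": 0.2,"wx": 0,"wy": 0,"wz": -23},
  {"grip": 1,"x": -4.2,"y": 0.4,"z": 0.2,"wx": 0,"wy": 0,"wz": -29},
])

```text
time: 4.25
ee_pos: [505.1, -341.3, 38.4]
eef_rot: [180.0, 0.0, 161.1]
wrist_force: [-2.4, 4.3, 2.1]
width: -0.2
finger_force: 2.2
```

Run:
```python
from h import *
s=get_state();print(s['time'],s['ee_pos'],s['eef_rot'],s['wrist_force'],W(-98),s['joint_positions'][6])
plan([[W(x) for x in (-91,-84,-77,-70,-63)]])
```

```text
4.25 [ 505.13147918 -341.25570823   38.39016858] [1.79985701e+02 4.49709535e-02 1.61109843e+02] [-2.44486634  4.25436185  2.10608488] (np.float64(506.4427896267056), np.float64(-340.6744758936687), 38, 161.5) 113.02090074010525
{'x': np.float64(-1.0), 'y': np.float64(0.1), 'z': np.float64(0.0), 'wz': -6}
{'x': np.float64(-1.9), 'y': np.float64(0.2), 'z': np.float64(0.0), 'wz': -12}
{'x': np.float64(-2.7), 'y': np.float64(0.4), 'z': np.float64(0.0), 'wz': -18}
{'x': np.float64(-3.6), 'y': np.float64(0.7), 'z': np.float64(0.0), 'wz': -24}
{'x': np.float64(-4.4), 'y': np.float64(1.1), 'z': np.float64(0.0), 'wz': -30}
--
```

Emit:
arm_command([
  {"grip": 1,"x": -1.0,"y": 0.1,"z": 0,"wx": 0,"wy": 0,"wz": -6},
  {"grip": 1,"x": -1.9,"y": 0.2,"z": 0,"wx": 0,"wy": 0,"wz": -12},
  {"grip": 1,"x": -2.7,"y": 0.4,"z": 0,"wx": 0,"wy": 0,"wz": -18},
  {"grip": 1,"x": -3.6,"y": 0.7,"z": 0,"wx": 0,"wy": 0,"wz": -24},
  {"grip": 1,"x": -4.4,"y": 1.1,"z": 0,"wx": 0,"wy": 0,"wz": -30},
])

```text
time: 4.88
ee_pos: [549.3, -346.0, 38.3]
eef_rot: [-179.9, -0.1, -169.0]
wrist_force: [-6.2, 2.4, 0.9]
width: 0.1
finger_force: 2.5
```

Run:
```python
from h import *
s=get_state();print(s['time'],s['ee_pos'],s['eef_rot'],s['wrist_force'],W(-63),s['joint_positions'][6])
plan([[W(x) for x in (-59.5,-59.5)]])
c=shot('wrist','w3');cv2.imwrite('pics/w3.png',c['frame'][:,:,::-1])
for th in(-75,-63,-50):
    a=np.radians(th);print(th,proj(c,(535+70*np.cos(a),-274+70*np.sin(a),66)).round())
```

```text
4.875 [ 549.29959893 -346.00806699   38.33557004] [-1.79949270e+02 -5.01815338e-02 -1.68955506e+02] [-6.17973103  2.39482966  0.89903472] (np.float64(549.8502110221893), np.float64(-344.9962761882372), 38, 191.25) 138.1245672779861
{'x': np.float64(-0.5), 'y': np.float64(0.1), 'z': np.float64(0.0), 'wz': -3}
{'x': np.float64(-0.5), 'y': np.float64(0.1), 'z': np.float64(0.0), 'wz': -3}
--
-75 [287. 322.]
-63 [294. 356.]
-50 [309. 387.]
```

View pics/w3.png

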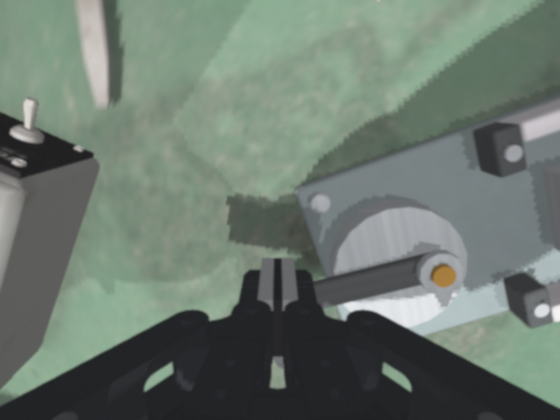

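The cap is at (443,275), with the bar heading left through about (322,292) nearly parallel to the base's side edge. I'll nudge to finish, then back off and measure.

Emit:
arm_command([
  {"grip": 1,"x": -0.5,"y": 0.1,"z": 0,"wx": 0,"wy": 0,"wz": -3},
  {"grip": 1,"x": -0.5,"y": 0.1,"z": 0,"wx": 0,"wy": 0,"wz": -3},
  {"grip": 1,"x": -0.5,"y": 0.1,"z": 0,"wx": 0,"wy": 0,"wz": -3},
])

```text
time: 5.3
ee_pos: [554.7, -344.3, 37.7]
eef_rot: [-179.9, 0.1, -166.2]
wrist_force: [-2.2, -1.4, 2.6]
width: 0.0
finger_force: 1.2
```

Emit:
arm_command([
  {"grip": 1,"x": 2.0,"y": 0,"z": 0,"wx": 0,"wy": 0,"wz": 0},
  {"grip": 1,"x": 2.5,"y": 0,"z": -4,"wx": 0,"wy": 0,"wz": 0},
  {"grip": 1,"x": 2.5,"y": 0,"z": -10,"wx": 0,"wy": 0,"wz": 0},
  {"grip": 1,"x": 2.5,"y": 0,"z": -16,"wx": 0,"wy": 0,"wz": 0},
  {"grip": 1,"x": 2.5,"y": 0,"z": -18,"wx": 0,"wy": 0,"wz": 0},
])

```text
time: 5.92
ee_pos: [532.1, -350.4, 222.3]
eef_rot: [-179.7, 0.4, -166.1]
wrist_force: [0.9, -0.1, -0.4]
width: 0.2
finger_force: 0.0
```

Run:
```python
from h import *
s=get_state();print(s['time'],s['ee_pos'],s['eef_rot'],s['wrist_force'],s['joint_positions'][6])
c=shot('wrist','w4');cv2.imwrite('pics/w4.png',c['frame'][:,:,::-1])
plan([[(400,-250,225,160)],[(405,-70,160,120)]])
```

```text
5.925 [ 532.06902642 -350.38936215  222.27332189] [-179.65585098    0.38671678 -166.10483151] [ 0.91496203 -0.0911982  -0.42731954] 139.8278195522573
{'x': np.float64(10.4), 'y': np.float64(12.9), 'z': np.float64(-0.2), 'wz': 34}
--
{'x': np.float64(5.7), 'y': np.float64(17.1), 'z': np.float64(6.5), 'wz': 40}
--
```

View pics/w4.png

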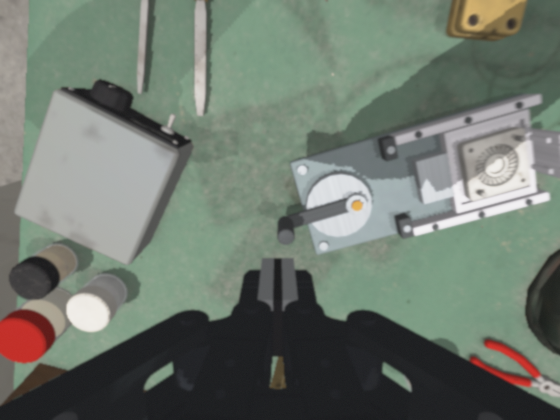

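The post top is at about (286,226), the cap at (357,205) and the front corners at (291,162) and (317,254). The slide is still back, with the push plate at (543,150).

Run:
```python
from h import *
c=dict(np.load('pics/w4.npz'))
r=lambda u,v,z:ray(c,u,v,z)[:2]
p,q=r(357,205,37),r(286,225,66); print('piv',p,'post',q,np.linalg.norm(q-p),np.degrees(np.arctan2(*(q-p)[::-1])))
a,b=r(291,162,8),r(317,254,8);d=a-b;print(a,b,np.linalg.norm(d),np.degrees(np.arctan2(d[1],d[0])))
a,b=r(540,97,26),r(385,136,26);d=b-a;print('rail',np.degrees(np.arctan2(d[1],d[0])))
a,b=r(549,196,26),r(402,232,26);d=b-a;print('rail',np.degrees(np.arctan2(d[1],d[0])))
```

```text
piv [ 534.69543572 -273.50107534] post [ 560.53011681 -336.41544643] 68.01212271788407 -67.67535677311271
[ 514.78627693 -341.95980223] [ 603.73129971 -290.09305093] 102.9629883452068 -149.75214048699783
rail -61.80111154364482
rail -60.91679161633423
```

Run:
```python
from h import *
c=dict(np.load('pics/w4.npz'))
o=-c['R'].T@c['t'];print('nadir',proj(c,(o[0],o[1],0)))
cv2.imwrite('pics/w4c.png',cv2.resize(c['frame'][190:255,260:380,::-1],None,fx=6,fy=6,interpolation=cv2.INTER_CUBIC))
for v in(228,232,236):
    q=ray(c,286,v,66)[:2];d=q-[535,-274];print(v,q,np.linalg.norm(d),np.degrees(np.arctan2(d[1],d[0])))
```

```text
nadir [279.34643009  99.61323713]
228 [ 563.22651733 -335.72546961] 67.87318969453824 -65.42579633070702
232 [ 566.84333354 -334.79996936] 68.63405980799702 -62.357181870064395
236 [ 570.48508742 -333.86808786] 69.59439182519158 -59.34387699667203
```

View pics/w4c.png

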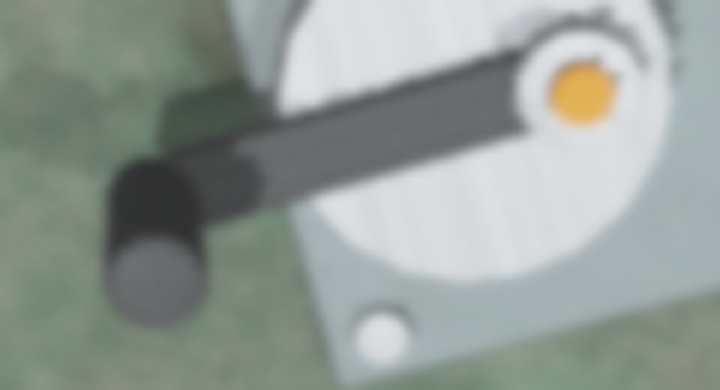

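The post top is at pixel (286,236.7), which puts the lever at about -59° (cam ≈ 0). Next I'll move behind the push plate.

Run:
```python
from h import *
plan([[(434,-100,222,120)]])
```

```text
{'x': np.float64(3.5), 'y': np.float64(26.7), 'z': np.float64(0.1), 'wz': 74}
--
```

Emit:
arm_command([
  {"grip": 1,"x": 3.5,"y": 26.7,"z": 0,"wx": 0,"wy": 0,"wz": 74},
  {"grip": 1,"x": 3.5,"y": 26.7,"z": 0,"wx": 0,"wy": 0,"wz": 74},
  {"grip": 1,"x": 3.5,"y": 26.7,"z": 0,"wx": 0,"wy": 0,"wz": 74},
  {"grip": 1,"x": 3.5,"y": 26.7,"z": 0,"wx": 0,"wy": 0,"wz": 74},
  {"grip": 1,"x": 3.5,"y": 26.7,"z": 0,"wx": 0,"wy": 0,"wz": 74},
])

```text
time: 6.6
ee_pos: [431.0, -95.9, 216.2]
eef_rot: [179.9, -0.0, 143.1]
wrist_force: [0.2, 0.2, -0.1]
width: 0.1
finger_force: 0.0
```

Run:
```python
from h import *
s=get_state();print(s['time'],s['ee_pos'],s['eef_rot'],s['wrist_force'],s['joint_positions'])
plan([[(434,-100,130,120)]])
```

```text
6.6 [430.97016279 -95.88091446 216.15341398] [ 1.79926047e+02 -2.00362717e-03  1.43111526e+02] [ 0.21145713  0.24556417 -0.08782123] [ -6.67028325  -0.85634053  15.04836554 107.43058546   0.16321995
  73.36291592  61.4413821 ]
{'x': np.float64(-0.5), 'y': np.float64(-0.1), 'z': np.float64(8.6), 'wz': 23}
--
```

Emit:
arm_command([
  {"grip": 1,"x": -0.5,"y": -0.1,"z": 4,"wx": 0,"wy": 0,"wz": 10},
  {"grip": 1,"x": -0.5,"y": -0.1,"z": 8.6,"wx": 0,"wy": 0,"wz": 20},
  {"grip": 1,"x": -0.5,"y": -0.1,"z": 8.6,"wx": 0,"wy": 0,"wz": 23},
  {"grip": 1,"x": -0.5,"y": -0.1,"z": 8.6,"wx": 0,"wy": 0,"wz": 23},
])

```text
time: 7.1
ee_pos: [435.0, -102.1, 129.9]
eef_rot: [-180.0, -0.0, 120.4]
wrist_force: [-0.3, 0.6, 0.6]
width: -0.0
finger_force: 0.0
```

Run:
```python
from h import *
s=get_state();print(s['time'],s['ee_pos'],s['eef_rot'],s['wrist_force'],s['joint_positions'])
c=shot('side','s2');cv2.imwrite('pics/s2.png',cv2.resize(c['frame'][100:250,190:390,::-1],None,fx=4,fy=4,interpolation=cv2.INTER_CUBIC))
plan([[(434,-100,32,120)]])
e=np.array([.503,-.864]);o=np.array([502.3,-217.8]); p=s['ee_pos'][:2]-o; print(p@e, p@[.864,.503])
```

```text
7.1 [ 434.95351678 -102.09019519  129.88315892] [-1.79991637e+02 -3.80200796e-02  1.20352702e+02] [-0.31707331  0.563954    0.56328242] [ -6.0349357    4.49139275  15.9674996  113.76136795  -1.42535625
  61.95816739  40.90958689]
{'x': np.float64(0.3), 'y': np.float64(-0.0), 'z': np.float64(9.8), 'wz': 0}
--
-133.84855241771666 0.014670313198472229
```

View pics/s2.png

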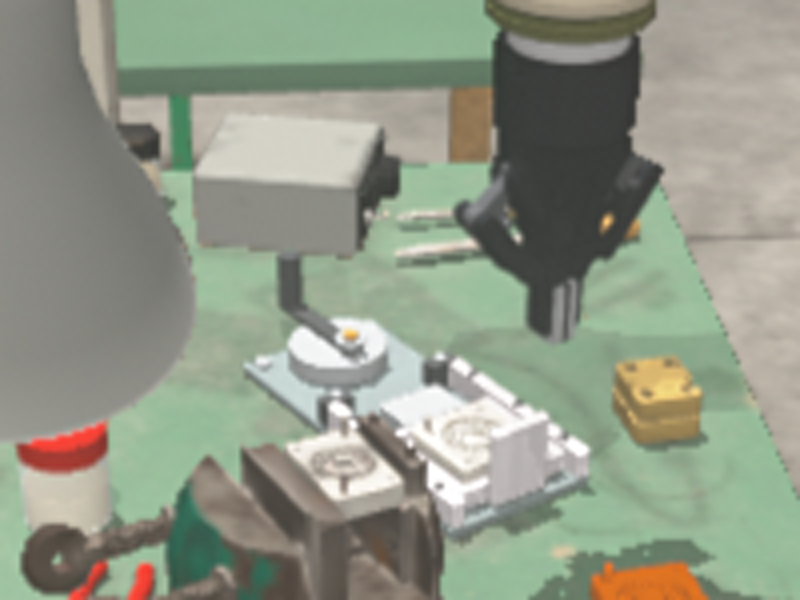

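The side view shows the slide back, the lever pointing away from it, and the hand above and behind the plate at (555,330). I'll descend with extra clearance.

Emit:
arm_command([
  {"grip": 1,"x": 0.5,"y": 0,"z": 1,"wx": 0,"wy": 0,"wz": 0},
  {"grip": 1,"x": 0.5,"y": 0,"z": 5,"wx": 0,"wy": 0,"wz": 0},
  {"grip": 1,"x": 0.5,"y": 0,"z": 9.7,"wx": 0,"wy": 0,"wz": 0},
  {"grip": 1,"x": 0.5,"y": 0,"z": 9.7,"wx": 0,"wy": 0,"wz": 0},
])

```text
time: 7.65
ee_pos: [429.6, -97.3, 30.8]
eef_rot: [-179.7, -0.2, 120.4]
wrist_force: [-0.8, 0.3, 0.9]
width: 0.2
finger_force: 0.0
```

Emit:
arm_command([
  {"grip": 1,"x": -1,"y": 0,"z": 0,"wx": 0,"wy": 0,"wz": 0},
  {"grip": 1,"x": -1.5,"y": 0,"z": 0,"wx": 0,"wy": 0,"wz": 0},
  {"grip": 1,"x": -2,"y": 0,"z": 0,"wx": 0,"wy": 0,"wz": 0},
  {"grip": 1,"x": -2.5,"y": 0,"z": 0,"wx": 0,"wy": 0,"wz": 0},
  {"grip": 1,"x": -3,"y": 0,"z": 0,"wx": 0,"wy": 0,"wz": 0},
])

```text
time: 8.28
ee_pos: [448.1, -123.8, 33.6]
eef_rot: [180.0, -0.0, 120.4]
wrist_force: [-0.4, 2.1, 2.7]
width: -0.0
finger_force: 1.2
```

Run:
```python
from h import *
s=get_state();print(s['time'],s['ee_pos'],s['eef_rot'],s['wrist_force'])
e=np.array([.503,-.864]);o=np.array([502.3,-217.8]); p=s['ee_pos'][:2]-o; print(p@e, p@[.864,.503])
```

```text
8.275 [ 448.11778776 -123.84770349   33.60584186] [ 1.79964462e+02 -1.28340530e-02  1.20393441e+02] [-0.35466979  2.10548905  2.73529409]
-108.42843694369566 0.4445737705621724
```

Emit:
arm_command([
  {"grip": 1,"x": -0.6,"y": 0,"z": 0,"wx": 0,"wy": 0,"wz": 0},
  {"grip": 1,"x": -1.1,"y": 0,"z": 0,"wx": 0,"wy": 0,"wz": 0},
  {"grip": 1,"x": -1.6,"y": 0,"z": 0,"wx": 0,"wy": 0,"wz": 0},
  {"grip": 1,"x": -2.0,"y": 0,"z": 0,"wx": 0,"wy": 0,"wz": 0},
  {"grip": 1,"x": -2.0,"y": 0,"z": 0,"wx": 0,"wy": 0,"wz": 0},
])

```text
time: 8.9
ee_pos: [457.9, -141.8, 33.3]
eef_rot: [-180.0, 0.0, 120.3]
wrist_force: [-0.2, 0.1, -0.5]
width: -0.0
finger_force: 0.0
```

Emit:
arm_command([
  {"grip": 1,"x": -0.3,"y": 0,"z": 0,"wx": 0,"wy": 0,"wz": 0},
  {"grip": 1,"x": -0.5,"y": 0,"z": 0,"wx": 0,"wy": 0,"wz": 0},
  {"grip": 1,"x": -0.5,"y": 0,"z": 0,"wx": 0,"wy": 0,"wz": 0},
])

```text
time: 9.28
ee_pos: [460.3, -145.6, 33.2]
eef_rot: [-180.0, -0.0, 120.4]
wrist_force: [-0.1, -0.3, -0.1]
width: -0.1
finger_force: 0.3
```

Emit:
arm_command([
  {"grip": 1,"x": -0.2,"y": 0,"z": 0,"wx": 0,"wy": 0,"wz": 0},
  {"grip": 1,"x": -0.3,"y": 0,"z": 0,"wx": 0,"wy": 0,"wz": 0},
  {"grip": 1,"x": -0.3,"y": 0,"z": 0,"wx": 0,"wy": 0,"wz": 0},
])

```text
time: 9.65
ee_pos: [461.8, -148.0, 33.2]
eef_rot: [-180.0, -0.0, 120.4]
wrist_force: [-1.3, 0.9, -0.2]
width: -0.1
finger_force: 0.7
```

Emit:
arm_command([
  {"grip": 1,"x": -0.2,"y": 0,"z": 0,"wx": 0,"wy": 0,"wz": 0},
  {"grip": 1,"x": -0.3,"y": 0,"z": 0,"wx": 0,"wy": 0,"wz": 0},
  {"grip": 1,"x": -0.3,"y": 0,"z": 0,"wx": 0,"wy": 0,"wz": 0},
])

```text
time: 10.02
ee_pos: [463.1, -150.1, 33.2]
eef_rot: [-180.0, -0.1, 120.4]
wrist_force: [-3.4, 3.2, 2.1]
width: 0.1
finger_force: 2.4
```

Emit:
arm_command([
  {"grip": 1,"x": -0.2,"y": 0,"z": 0,"wx": 0,"wy": 0,"wz": 0},
  {"grip": 1,"x": -0.3,"y": 0,"z": 0,"wx": 0,"wy": 0,"wz": 0},
  {"grip": 1,"x": -0.3,"y": 0,"z": 0,"wx": 0,"wy": 0,"wz": 0},
])

```text
time: 10.4
ee_pos: [463.1, -150.1, 33.1]
eef_rot: [-179.9, -0.3, 120.5]
wrist_force: [-11.9, 12.7, 13.7]
width: 0.1
finger_force: 8.4
```

Emit:
arm_command([
  {"grip": 1,"x": -0.2,"y": 0,"z": 0,"wx": 0,"wy": 0,"wz": 0},
  {"grip": 1,"x": -0.3,"y": 0,"z": 0,"wx": 0,"wy": 0,"wz": 0},
  {"grip": 1,"x": -0.3,"y": 0,"z": 0,"wx": 0,"wy": 0,"wz": 0},
])

```text
time: 10.78
ee_pos: [463.3, -150.1, 32.8]
eef_rot: [-179.8, -0.6, 120.6]
wrist_force: [-18.9, 22.0, 19.2]
width: -0.1
finger_force: 13.8
```

It has hit a firm stop at the expected home position. I'll retract and verify.

Emit:
arm_command([
  {"grip": 1,"x": 0.8,"y": 0,"z": 0,"wx": 0,"wy": 0,"wz": 0},
  {"grip": 1,"x": 2.5,"y": 0,"z": 0,"wx": 0,"wy": 0,"wz": 0},
  {"grip": 1,"x": 3.0,"y": 0,"z": -3,"wx": 0,"wy": 0,"wz": 0},
  {"grip": 1,"x": 3.0,"y": 0,"z": -9,"wx": 0,"wy": 0,"wz": 0},
  {"grip": 1,"x": 3.0,"y": 0,"z": -14,"wx": 0,"wy": 0,"wz": 0},
])

```text
time: 11.4
ee_pos: [451.4, -129.7, 175.5]
eef_rot: [179.9, 0.1, 120.4]
wrist_force: [1.3, 0.0, -0.1]
width: -0.0
finger_force: 0.0
```

Emit:
arm_command([
  {"grip": 1,"x": 0,"y": 0,"z": -3,"wx": 0,"wy": 0,"wz": 0},
  {"grip": 1,"x": 0,"y": 0,"z": -3,"wx": 0,"wy": 0,"wz": 0},
  {"grip": 1,"x": 0,"y": 0,"z": -3,"wx": 0,"wy": 0,"wz": 0},
])

```text
time: 11.78
ee_pos: [451.0, -129.6, 202.7]
eef_rot: [-180.0, -0.0, 120.4]
wrist_force: [0.8, -0.8, 0.1]
width: -0.0
finger_force: 0.0
```

Run:
```python
from h import *
s=get_state();print(s['time'],s['ee_pos'],s['wrist_force'])
c=shot('side','s3');cv2.imwrite('pics/s3.png',cv2.resize(c['frame'][140:240,240:370,::-1],None,fx=6,fy=6,interpolation=cv2.INTER_CUBIC))
```

```text
11.775 [ 450.97574726 -129.61881472  202.73361783] [ 0.76255472 -0.84534913  0.0523098 ]
```

View pics/s3.png

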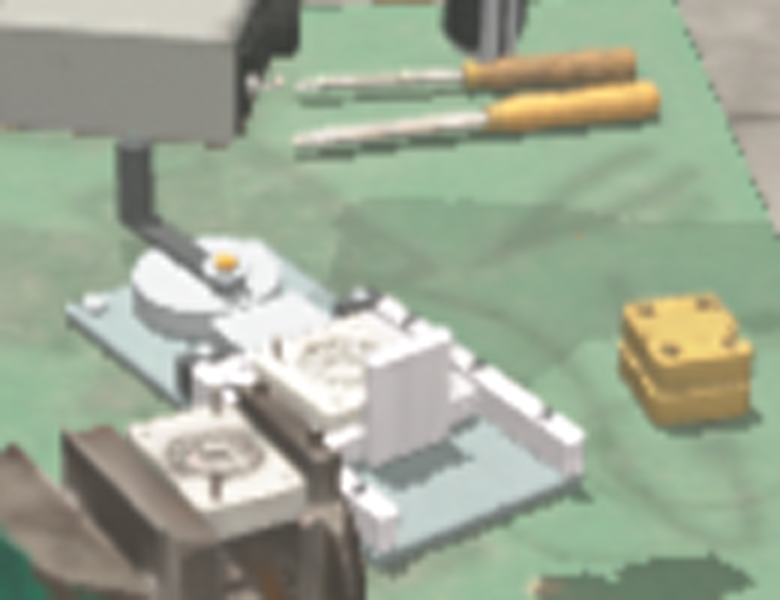

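The slide now sits with its nose at the cam's low side, the mould is flat in its pocket, and the plate's top corners are at (370,362) and (452,335). I'll check the travel numerically against the earlier picture.

Run:
```python
from h import *
a=dict(np.load('pics/s2.npz'));b=dict(np.load('pics/s3.npz'))
g=lambda c:cv2.cvtColor(c['frame'],cv2.COLOR_RGB2GRAY)
# template-match the plate patch before -> after
x,y,w,h=308,200,24,28
t=g(a)[y:y+h,x:x+w]; r=cv2.matchTemplate(g(b)[170:240,270:350],t,cv2.TM_CCOEFF_NORMED);_,m,_,l=cv2.minMaxLoc(r)
x2,y2=270+l[0],170+l[1];print(m,x2-x,y2-y)
P=ray(a,x+w/2,y+h/2,40);Q=ray(b,x2+w/2,y2+h/2,40);d=Q-P
print('match travel',d,np.linalg.norm(d),np.degrees(np.arctan2(d[1],d[0])))
for (u,v),(p,q) in (((548,420),(452,335)),((492,444),(370,362))):
    d=ray(b,240+p/6,140+q/6,60)-ray(a,190+u/4,100+v/4,60);print(d,np.linalg.norm(d))
```

```text
0.8344563841819763 -12 -8
match travel [ 23.7405063  -36.44726979   0.        ] 43.497300079758205 -56.921153378973806
[ 21.67054048 -42.51237557   0.        ] 47.7170242280278
[ 20.79399511 -47.63961633   0.        ] 51.98002766942014
```

```bash
python3 -c "
from bench import ticket
print(ticket.finish_job())"
```

```text
the job is handed in; nothing more can be done
None
```

I turned the cam to its low point, pushed the slide forward until it met a firm stop at the expected home position, backed the arm clear and handed the job in. The pictures put the travel at about 43–52 mm against the nominal 45 mm, and the job returned no verdict.

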